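# Sweep the offcuts into the scrap pen

### The job

Clear the bench: with the fingers, gently sweep the three small dark-wood offcuts along the bench top, through the open side of the blue three-walled scrap pen, until every one lies fully inside it. Keep them sliding flat on the bench: do not pick up, tip over or fling any of them, and leave everything else where it stands.

Things in the scene. Friction and masses are not known exactly. Their poses are not given: they have to be found in the camera images.
- pen: Three blue walls 35 mm high, 12 mm thick, screwed to the bench; no floor (things slide in on the bench top). Inside 170 mm (its x) by 120 mm (its y); origin on the bench at the centre of the inside. Side walls at x = -85 and +85 mm, back wall at y = -60 mm; open at y = +60 mm, +y pointing out of it. It stands at the robot's right, opening to the robot's left (yaw within 0.3 rad).
- pen_mouth (a point): Middle of the pen's open side, on the bench, 60 mm from the pen's origin along its +y; axes as the pen's.
- offcut_long: Loose dark-wood block, 45 (its x) x 30 (y) x 20 mm high, about 25 g; origin at the centre of its underside, z up.
- offcut_square: Loose dark-wood block, 38 x 38 x 22 mm high, about 28 g; origin at the centre of its underside, z up.
- offcut_round: Loose dark-wood disc standing on its flat face, 38 mm diameter, 22 mm high, about 22 g; origin at the centre of its underside, z up.
- wax_jar: Small closed amber glass jar with a brass lid, 44 mm diameter, 55 mm high, standing among the offcuts; origin at the centre of its underside. A bystander: leave it alone.
- cup: White cup, mouth 70 mm across, 90 mm high; origin at the centre of its underside. A bystander: leave it alone.
- glue: White glue bottle with an orange cap, 56 mm diameter, 150 mm high; origin at the centre of its underside. A bystander: leave it alone.
- plaque: Finished light-wood plaque with a burnt twig drawing, lying flat, 60 (its x) x 100 (y) x 12 mm; origin at the centre of its underside. A bystander: leave it alone.
- tag: Finished round light-wood tag lying flat, 48 mm diameter, 10 mm thick (lighter and thinner than the offcuts); origin at the centre of its underside. A bystander: leave it alone.
- phone: Black phone lying flat, 150 (its x) x 74 (y) x 9 mm; origin at the centre of its underside. A bystander: leave it alone.

How it is judged:
By the outcome, as a careful person would: the job done as asked, in the order asked, and still so for the second after the job is handed in, with the robot touching nothing.
It also fails if it takes over 72 s, if anything falls off the work surface, if the arm or the gripper's body presses on something with over 40 N, if the wrist force passes 120 N, or if a joint passes its speed limit or range.

### The arm

A 6-joint arm with a two-finger parallel gripper is mounted at the origin on the work surface. World frame = base frame: x ahead of the robot, y to its left, z up, the work surface at z = 0. Lengths are in m, angles in rad, forces in N, time in s.
With the tool pointing down it reaches from about 0.35 to 0.975 m from the base axis. Payload 4.9 kg.
Tool frame: the origin (TCP) lies at the very end of the fingers, on their centre line; the grasp point (between the pads) lies 19 mm behind it; z points along the fingers, y is the line along which they close (so a half turn about z gives the same grasp; the last joint's range is limited). The gripper opens to 85 mm and grips with 20 to 120 N. Pads are 22 mm wide; open, the fingers measure 114 mm over their backs; the gripper's body (76 mm by 85 mm) begins 54 mm behind the grasp point. The pads swing forward as they close: fully open they stand 13 mm farther back than shut.
Start: joints at [-0.119, 0.053, 1.613, -0, 1.476, -0.119], TCP at [0.625, 0, 0.231] pointing down, gripper open.
Joint ranges: [-3.01, 3.01], [-1.01, 2.22], [0.06, 2.58], [-1.02, 4.17], [0.09, 2.62], [-3.14, 3.14]. Speed limits (rad/s): [2.57, 2.57, 3.14, 3.14, 3.14, 3.14].

### API

Orientations are given as a unit quaternion [w, x, y, z].
In Python, from plant import manip gives the robot as it stands.
- The arm moves only by the shell command python3 -m pendant 'ROWS'. ROWS is JSON, a list of rows, each a list of 3 entries, a list of its own where there are three numbers: the opening, from 0 (shut) to 1 (fully open), then the shift along the tool's x, y, z in units of 12 cm (1.0 is 12 cm), then the turn about the tool's z in units of pi rad (1.0 is pi rad). In form: [[gripper, [dx, dy, dz], roll], ...]. A call has 1 to 10 rows; each row is the pose to reach, as a shift and turn from the pose commanded when the call began, along the tool's axes at that moment, turning the shorter way round; what a row does not reach only later rows make up. A row lasts 1/10 s, in which the tool goes at most 50 mm and 8.59 degrees, less where a joint would pass 70% of its speed; a pose out of reach is approached as far as the arm can. A call with a number of a shift or a turn outside -1 to 1 is refused whole. A call with a gripper value outside its range is refused whole. The fingers move at their own pace and stop on an object; the grip force is fixed at half the most. Time passes only in rows, so rows that repeat a pose let the fingers close. It gives the time, the measured TCP pose, the force, the opening and the grip force at its end, in the units of the state.
- manip.state(): the state, without advancing time (a new reading comes with each control period).
- manip.grab_frame(name): name is "scene" or "side" or "wrist"; returns a dict with "img" (480x640x3 uint8, red, green, blue), "fx", "fy", "cx", "cy" (pixels), "D" ([k1, k2, p1, p2, k3] as OpenCV has them; the pictures are not rectified), "eye" and "rotation" of the camera in the world; the wrist camera has in their place "tool_from_camera" (4x4, takes a point from camera to tool coordinates, whose origin is the TCP and whose axes are the flange's). Camera axes: x right, y down, z forward; pixel columns grow to the right and rows downward; lengths in m; the calibration is good to about 2 mm. A picture is of the moment at which its call begins: read the wrist's pose just before it. There is no depth.
- manip.job_done(): hands the job in; it is judged then, once.
The state is a dict: "time": time; "joint_pos": joint angles; "joint_vel": joint speeds; "joint_efforts": joint torques, N m; "tool_pos": TCP position; "tool_rot": TCP orientation; "contact_force": force on the tool from outside, world axes, zero at the start; "ft_torque": the same for the moment, N m; "gripper_width": opening from 0.0 (shut) to 1.0 (fully open); "grasp_force": force on a finger pad.
Only numpy, scipy, OpenCV 4.12 (cv2) and the standard library are available. Lean on these libraries where they do the work, as an engineer would, in place of code of your own. Each camera call takes 0.05 s, during which the arm holds its last target. There are 200 camera calls.

## Working session

There is one attempt and no reset: what is moved stays moved. The work goes in short steps, Python scripts to look and compute and a shell command to move; the robot and the scene stay as the last step left them, time stands still between calls to the robot, and variables do not carry over. Pictures are saved under pics/ and viewed, at most 10 in all, crops included, and the job is handed in when it is done.

```bash
ls; mkdir -p pics; cat > h.py <<'E'
import numpy as np, cv2
from plant import manip
def grab(n):
    f=manip.grab_frame(n); f['K']=np.array([[f['fx'],0,f['cx']],[0,f['fy'],f['cy']],[0,0,1.]]); f['D']=np.array(f['D'],float); return f
def save(f,p): cv2.imwrite(p,f['img'][:,:,::-1])
def ray(f,uv,z):
    p=cv2.undistortPoints(np.array(uv,float).reshape(-1,1,2),f['K'],f['D']).reshape(-1,2)
    d=np.c_[p,np.ones(len(p))]@np.array(f['rotation']).T; e=np.array(f['eye'])
    return e+d*((z-e[2])/d[:,2])[:,None]
E
python3 - <<'E'
from h import *
s=manip.state(); print(s)
for n in('scene','side'):
    f=grab(n); save(f,f'pics/{n}0.png'); np.save(f'{n}0.npy',f,allow_pickle=True); print(n,f['eye'],f['rotation'])
E
```

```text
pics
{'time': 0.0, 'joint_pos': array([-1.19019589e-01,  5.33776764e-02,  1.61430379e+00,  1.85627922e-05,
        1.47600119e+00, -1.18990911e-01]), 'joint_vel': array([-1.40804003e-04, -3.46634966e-04,  9.76783722e-04, -5.32736375e-05,
       -2.56788765e-03,  5.00394229e-04]), 'joint_efforts': array([ 2.70554956e-04, -3.93670499e+01, -3.70175600e+01, -1.62778279e-04,
        6.93513779e-03, -6.06393527e-06]), 'tool_pos': array([6.24372852e-01, 6.83719318e-05, 2.30044266e-01]), 'tool_rot': array([-8.27141647e-04,  7.07117162e-01,  7.07095628e-01, -6.38710623e-04]), 'contact_force': array([-0.23644756, -0.0091538 ,  0.26232533]), 'ft_torque': array([0.03766234, 0.03949956, 0.02381896]), 'grasp_force': 0.0, 'gripper_width': 0.9972308290892109}
scene [ 1.26885701 -0.46706173  0.72977061] [-0.39055854  0.80603014  0.4022807  -0.18960399]
side [0.35189069 0.61808966 0.55147498] [ 0.07977775 -0.17501095  0.88677896 -0.42027342]
```

```bash
python3 - <<'E'
s=open('h.py').read()
s=s.replace("d=np.c_[p,np.ones(len(p))]@np.array(f['rotation']).T","d=R.from_quat(f['rotation'],scalar_first=True).apply(np.c_[p,np.ones(len(p))])").replace("import numpy as np, cv2","import numpy as np, cv2\nfrom scipy.spatial.transform import Rotation as R")
open('h.py','w').write(s)
E
```

```text
(no output)
```

View pics/scene0.png

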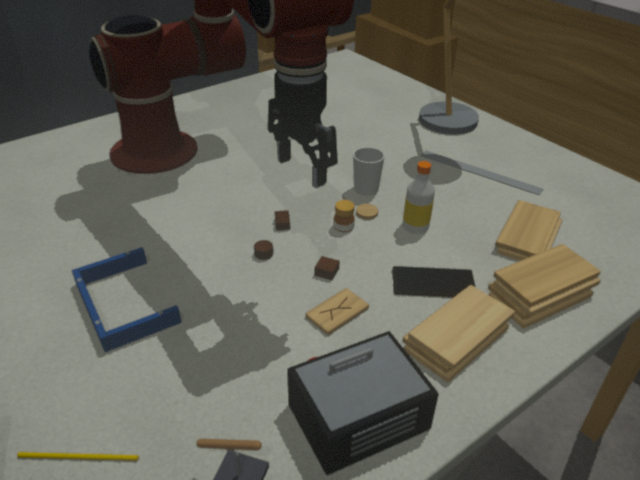

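View pics/side0.png

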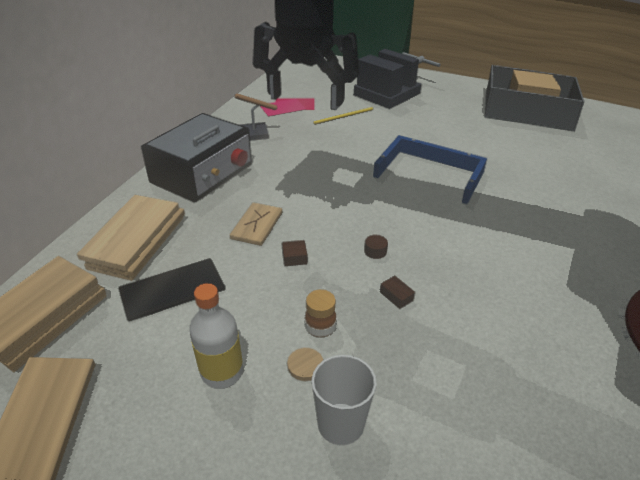

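The scene view has the offcuts at about (282,219), (263,250) and (327,267), the jar at (344,215), the tag at (367,211), the plaque at (337,311) and the pen on the left. In the side view the offcuts are at (295,253) square, (376,246) round and (397,291) long.

```bash
python3 - <<'E'
from h import *
for n,pts in(('scene',dict(long=(282,219),round=(263,250),square=(327,267))),('side',dict(square=(295,253),round=(376,246),long=(397,291)))):
    f=np.load(f'{n}0.npy',allow_pickle=True).item(); im=f['img']
    m=(im.max(2)<95).astype(np.uint8)
    _,lab,st,_=cv2.connectedComponentsWithStats(m)
    for k,(u,v) in pts.items():
        sub=lab[v-6:v+7,u-6:u+7]; l=np.bincount(sub[sub>0]).argmax()
        c,_=cv2.findContours((lab==l).astype(np.uint8),0,2); c=max(c,key=cv2.contourArea)
        h=cv2.approxPolyDP(cv2.convexHull(c),2,True).reshape(-1,2)
        ha=cv2.convexHull(c).reshape(-1,2).astype(float)
        M=cv2.moments(c); ctr=[M['m10']/M['m00'],M['m01']/M['m00']]
        print(n,k,st[l],'ctr',ray(f,[ctr],.011)[0,:2].round(3)); print(' poly',h.tolist(),'z20',ray(f,h,.021)[:,:2].round(3).tolist(),'z0',ray(f,h,0)[:,:2].round(3).tolist())
    b=((im[:,:,2].astype(int)-im[:,:,0]>35)).astype(np.uint8)
    c,_=cv2.findContours(b,0,2); c=max(c,key=cv2.contourArea); h=cv2.approxPolyDP(c,3,True).reshape(-1,2)
    print(n,'pen'); 
    for p,a,z in zip(h,ray(f,h,.035),ray(f,h,0)): print(p,a[:2].round(3),z[:2].round(3))
# bystanders rough
f=np.load('scene0.npy',allow_pickle=True).item(); g=np.load('side0.npy',allow_pickle=True).item()
print('jar',ray(f,[(345,206)],.055),ray(g,[(321,301)],.055)); print('plaque',ray(f,[(306,310),(344,290),(369,300),(329,331)],.012)[:,:2].round(3).tolist())
print('tag',ray(f,[(367,211)],.01),ray(g,[(305,363)],.01)); print('phone',ray(f,[(393,268),(470,268),(476,296),(393,292)],.009)[:,:2].round(3).tolist())
print('cup',ray(f,[(368,156)],.09),ray(g,[(343,384)],.09),'glue',ray(f,[(424,168)],.15))
E
```

```text
scene long [274 211  16  20 289] ctr [0.445 0.08 ]
 poly [[287, 211], [289, 229], [275, 230], [275, 212]] z20 [[0.434, 0.101], [0.488, 0.068], [0.474, 0.044], [0.422, 0.079]] z0 [[0.41, 0.118], [0.465, 0.084], [0.451, 0.059], [0.397, 0.095]]
scene round [254 241  19  20 333] ctr [ 0.504 -0.005]
 poly [[270, 242], [272, 255], [265, 260], [256, 259], [255, 244], [259, 241]] z20 [[0.501, 0.014], [0.536, -0.005], [0.541, -0.024], [0.528, -0.036], [0.489, -0.013], [0.485, -0.002]] z0 [[0.478, 0.028], [0.515, 0.008], [0.519, -0.011], [0.506, -0.023], [0.465, 0.0], [0.462, 0.012]]
scene square [314 257  25  24 442] ctr [0.62  0.061]
 poly [[321, 257], [338, 261], [338, 269], [330, 280], [314, 275], [315, 266]] z20 [[0.597, 0.066], [0.625, 0.084], [0.643, 0.07], [0.658, 0.039], [0.63, 0.024], [0.611, 0.041]] z0 [[0.577, 0.082], [0.606, 0.101], [0.625, 0.086], [0.64, 0.054], [0.611, 0.039], [0.591, 0.056]]
scene pen
[ 77 282] [ 0.409 -0.332] [ 0.365 -0.325]
[101 338] [ 0.562 -0.348] [ 0.526 -0.342]
[159 316] [ 0.572 -0.253] [ 0.536 -0.242]
[155 313] [ 0.561 -0.255] [ 0.526 -0.245]
[105 332] [
[... 1132 characters left out ...]
[0.416, 0.078], [0.43, 0.103], [0.467, 0.083], [0.47, 0.066]]
side pen
[471 154] [ 0.4   -0.328] [ 0.403 -0.392]
[480 159] [ 0.38  -0.316] [ 0.381 -0.379]
[471 177] [ 0.386 -0.24 ] [ 0.389 -0.298]
[475 179] [ 0.378 -0.236] [ 0.38  -0.294]
[485 158] [ 0.371 -0.324] [ 0.372 -0.388]
jar [[0.5297117  0.17846826 0.055     ]] [[0.5232079  0.18224801 0.055     ]]
plaque [[0.687, -0.036], [0.687, 0.049], [0.733, 0.068], [0.749, -0.035]]
tag [[0.52287871 0.2473892  0.01      ]] [[0.51667166 0.25271645 0.01      ]]
phone [[0.692, 0.164], [0.78, 0.282], [0.838, 0.231], [0.741, 0.119]]
cup [[0.45009011 0.30718841 0.09      ]] [[0.44407711 0.31649764 0.09      ]] glue [[0.62501023 0.29089187 0.15      ]]
```

```bash
python3 - <<'E'
from h import *
f=np.load('scene0.npy',allow_pickle=True).item(); g=np.load('side0.npy',allow_pickle=True).item()
out=[]
for n,q,(x0,y0,x1,y1) in(('scene',f,(55,235,195,355)),('side',g,(360,125,500,210))):
    im=q['img']; hsv=cv2.cvtColor(im,cv2.COLOR_RGB2HSV)
    m=((hsv[:,:,0]>105)&(hsv[:,:,0]<130)&(hsv[:,:,1]>120)).astype(np.uint8)
    k=np.zeros_like(m); k[y0:y1,x0:x1]=m[y0:y1,x0:x1]
    c,_=cv2.findContours(k,0,2); c=max(c,key=cv2.contourArea); h=cv2.approxPolyDP(c,2,True).reshape(-1,2)
    print(n)
    for p,a,z in zip(h,ray(q,h,.035),ray(q,h,0)): print(p,a[:2].round(3),z[:2].round(3))
    v=cv2.resize(im[y0:y1,x0:x1],None,fx=4,fy=4,interpolation=cv2.INTER_CUBIC)
    for i in range(0,x1-x0,20): cv2.putText(v,str(x0+i),(i*4,10),0,.4,(255,0,0))
    for i in range(0,y1-y0,20): cv2.putText(v,str(y0+i),(0,i*4+4),0,.4,(255,0,0))
    out.append(v[:480])
c=out[0]; cv2.imwrite('pics/pen.png',c[:,:,::-1])
E
```

```text
scene
[159 315] [ 0.569 -0.252] [ 0.534 -0.241]
[156 313] [ 0.562 -0.254] [ 0.527 -0.243]
[106 333] [ 0.556 -0.338] [ 0.52  -0.331]
[100 324] [ 0.531 -0.338] [ 0.494 -0.331]
[ 95 326] [ 0.531 -0.346] [ 0.493 -0.34 ]
[102 338] [ 0.563 -0.347] [ 0.527 -0.341]
side
[471 155] [ 0.399 -0.324] [ 0.402 -0.388]
[481 159] [ 0.378 -0.317] [ 0.379 -0.38 ]
[471 178] [ 0.386 -0.237] [ 0.388 -0.295]
[474 179] [ 0.38  -0.235] [ 0.382 -0.293]
[485 159] [ 0.37 -0.32] [ 0.371 -0.383]
```

View pics/pen.png

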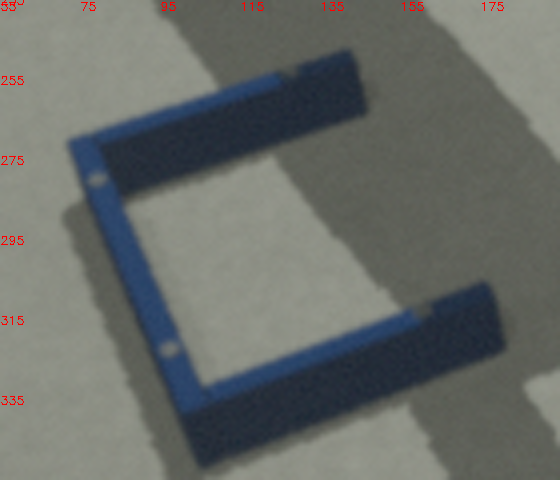

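```bash
python3 - <<'E'
from h import *
f=np.load('scene0.npy',allow_pickle=True).item()
T=np.array([(72,270.75),(100.75,337.5),(143.25,247.5),(176.75,305.75)]); B=np.array([(105.75,351.75),(181.25,322.5),(146.75,263),(85.5,285.75)])
t=ray(f,T,.035)[:,:2]; b=ray(f,B,0)[:,:2]
print(t.round(3).tolist(),b.round(3).tolist())
# model pts: rigid fit
M=np.array([(-97,-72),(97,-72),(-90,60),(97,60),(97,-72),(97,60),(-85,60),(-85,-60)])/1000; P=np.r_[t,b]
# pen x may map either way; proper rotation
mc,pc=M.mean(0),P.mean(0); H=(M-mc).T@(P-pc); a=np.arctan2(H[0,1]-H[1,0],H[0,0]+H[1,1])
r=np.array([[np.cos(a),-np.sin(a)],[np.sin(a),np.cos(a)]]); o=pc-r@mc
print('yaw',a,'origin',o,'resid mm',((M@r.T+o-P)*1000).round(1).tolist())
for p in [(-.085,.06),(.085,.06),(0,.06),(0,0),(-.085,-.06),(.085,-.06)]: print(p,(r@np.array(p)+o).round(3))
E
```

```text
[[0.373, -0.329], [0.56, -0.348], [0.387, -0.197], [0.567, -0.218]] [[0.56, -0.347], [0.573, -0.218], [0.391, -0.199], [0.385, -0.316]]
yaw -0.09559656374688888 origin [ 0.47119294 -0.2667549 ] resid mm [[-5.6, -0.6], [0.6, 0.2], [0.1, -1.0], [6.3, 2.2], [1.3, -0.5], [0.0, 2.2], [1.0, -0.3], [-3.7, -2.1]]
(-0.085, 0.06) [ 0.392 -0.199]
(0.085, 0.06) [ 0.562 -0.215]
(0, 0.06) [ 0.477 -0.207]
(0, 0) [ 0.471 -0.267]
(-0.085, -0.06) [ 0.381 -0.318]
(0.085, -0.06) [ 0.55  -0.335]
```

The pen's walls and open end (crop corners near (72,271), (101,338), (143,248), (177,306)) give its origin at about (0.471, -0.267), yaw -0.10. I'll use slightly parted fingers as a two-point rake and start with the disc.

```bash
python3 -m pendant '[[0.25,[0.2,-0.4,0.3],0.0375],[0.25,[0.42,-0.8,0.6],0.0375],[0.25,[0.42,-0.98,0.67],0.0375],[0.25,[0.42,-0.98,0.67],0.0375],[0.25,[0.42,-0.98,0.67],0.0375],[0.25,[0.42,-0.98,0.67],0.0375],[0.25,[0.42,-0.98,0.67],0.0375]]'
```

```text
time: 0.8
tool_pos: [0.51, 0.0499, 0.1534]
tool_rot: [0.002, 0.748, 0.664, 0.002]
contact_force: [-0.3, -0.2, -0.3]
gripper_width: 0.253
grasp_force: 0.0
```

```bash
python3 -m pendant '[[0.25,[0,0,0.4],0],[0.25,[0,0,0.8],0],[0.25,[0,0,1.0],0],[0.25,[0,0,1.0],0]]'; python3 -m pendant '[[0.25,[0,0,0.12],0],[0.25,[0,0,0.21],0],[0.25,[0,0,0.21],0],[0.25,[0,0,0.21],0]]'
```

```text
time: 1.2
tool_pos: [0.5057, 0.0501, 0.0278]
tool_rot: [-0.002, 0.748, 0.664, -0.002]
contact_force: [-0.7, 0.5, 0.7]
gripper_width: 0.248
grasp_force: 0.0
time: 1.6
tool_pos: [0.5081, 0.0504, 0.0064]
tool_rot: [0.0, 0.748, 0.664, 0.0]
contact_force: [0.1, 0.1, 0.7]
gripper_width: 0.251
grasp_force: 0.0
```

```bash
python3 - <<'E'
from h import *
f=grab('side'); v=cv2.resize(f['img'][120:320,260:500],None,fx=3,fy=3); cv2.imwrite('pics/side1.png',v[:,:,::-1]); print(manip.state()['tool_pos'])
E
```

```text
[0.50825152 0.0503947  0.00667362]
```

View pics/side1.png

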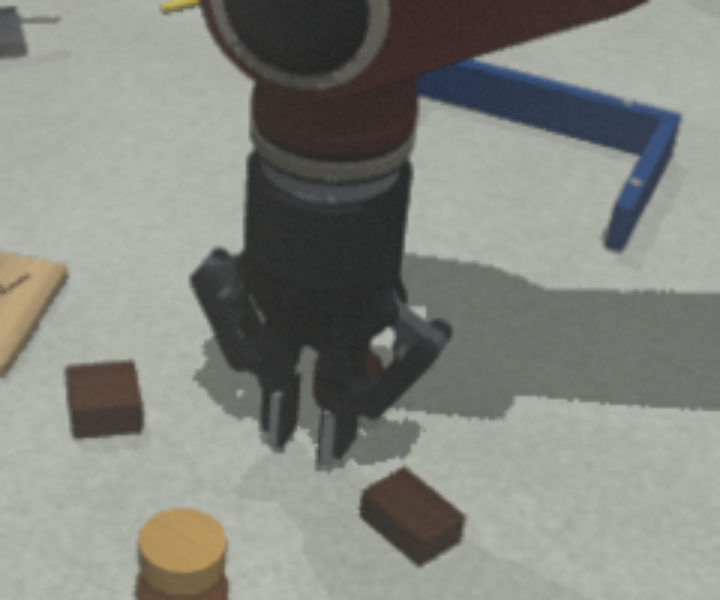

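The fingers straddle crop (275,440) and (327,465). The disc is behind them near (345,385), possibly off to one side, so I'll check that numerically.

```bash
python3 - <<'E'
from h import *
g=np.load('side0.npy',allow_pickle=True).item()
print(ray(g,[(260+275/3,120+445/3),(260+327/3,120+467/3)],.009).round(3), ray(g,[(376,241),(376.,252)],.022).round(3))
f=np.load('scene0.npy',allow_pickle=True).item()
# top-face centre of disc (scene): top ellipse approx
print(ray(f,[(263.5,246)],.022).round(3))
E
```

```text
[[0.521 0.059 0.009]
 [0.491 0.064 0.009]] [[ 0.502 -0.004  0.022]
 [ 0.494  0.022  0.022]]
[[ 0.505 -0.004  0.022]]
```

```bash
python3 -m pendant '[[0.25,[-0.08,0,0],0],[0.25,[-0.16,0,0],0],[0.25,[-0.24,0,0],0],[0.25,[-0.33,0,0],0],[0.25,[-0.42,0,0],0],[0.25,[-0.51,0,0],0],[0.25,[-0.6,0,0],0],[0.25,[-0.69,0,0],0],[0.25,[-0.78,0,0],0],[0.25,[-0.84,0,0],0]]'
python3 - <<'E'
from h import *
for n in('scene','side'):
    f=grab(n); im=f['img']; save(f,f'pics/{n}2.png')
E
```

```text
time: 2.65
tool_pos: [0.4954, -0.0507, 0.0057]
tool_rot: [-0.0, 0.748, 0.664, -0.0]
contact_force: [0.5, -0.1, 0.4]
gripper_width: 0.25
grasp_force: 0.4
```

View pics/scene2.png

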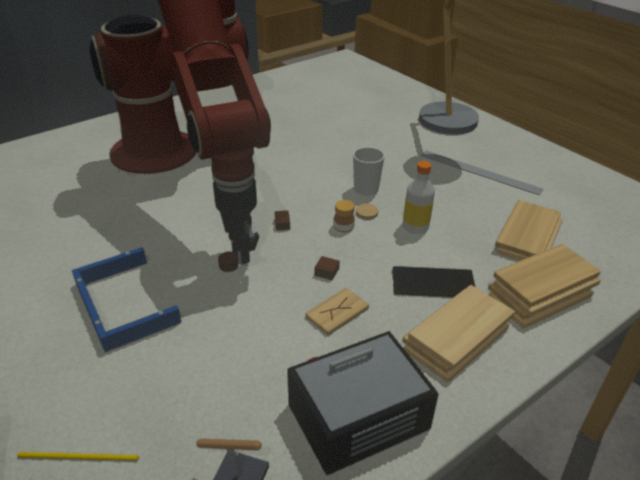

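The disc is nested in front of the fingers at (228,262) and sliding straight. I'll carry on into the pen.

```bash
python3 -m pendant '[[0.25,[-0.08,0,0],0],[0.25,[-0.18,0,0],0],[0.25,[-0.28,0,0],0],[0.25,[-0.38,0,0],0],[0.25,[-0.48,0,0],0],[0.25,[-0.58,0,0],0],[0.25,[-0.68,0,0],0],[0.25,[-0.78,0,0],0],[0.25,[-0.88,0,0],0],[0.25,[-0.95,0,0],0]]'; python3 -m pendant '[[0.25,[-0.08,0,0],0],[0.25,[-0.18,0,0],0],[0.25,[-0.28,0,0],0],[0.25,[-0.38,0,0],0],[0.25,[-0.48,0,0],0],[0.25,[-0.58,0,0],0],[0.25,[-0.68,0,0],0],[0.25,[-0.78,0,0],0],[0.25,[-0.86,0,0],0],[0.25,[-0.9,0,0],0]]'
python3 - <<'E'
from h import *
g=grab('side'); im=g['img']; f=grab('scene')
for n,q in(('side',g),('scene',f)):
    hsv=cv2.cvtColor(q['img'],cv2.COLOR_RGB2HSV); m=((hsv[:,:,2]<95)&((hsv[:,:,0]<15)|(hsv[:,:,0]>170))&(hsv[:,:,1]>60)).astype(np.uint8)
    k,l,st,c=cv2.connectedComponentsWithStats(m)
    for s,cc in zip(st[1:],c[1:]):
        p=ray(q,[cc],.011)[0,:2]
        if 60<s[4]<2000 and .3<p[0]<.8 and -.4<p[1]<.2: print(n,s,p.round(3))
E
```

```text
time: 3.75
tool_pos: [0.4821, -0.1641, 0.0058]
tool_rot: [0.0, 0.748, 0.664, 0.0]
contact_force: [-0.6, -0.1, 0.5]
gripper_width: 0.249
grasp_force: 0.1
time: 4.75
tool_pos: [0.4694, -0.2713, 0.0058]
tool_rot: [0.0, 0.748, 0.664, -0.0]
contact_force: [0.0, 0.7, -1.1]
gripper_width: 0.25
grasp_force: 0.1
side [283 241  24  16 324] [0.623 0.053]
side [382 277  32  23 373] [0.442 0.076]
side [306 312  30  17 259] [0.525 0.179]
scene [276 211  13  13 138] [0.434 0.088]
scene [316 257  23  17 231] [0.611 0.069]
scene [100 292  20  21 218] [ 0.461 -0.3  ]
```

```bash
python3 -m pendant '[[0.25,[0.1,0,0],0],[0.25,[0.25,0,-0.1],0],[0.25,[0.4,0,-0.45],0],[0.25,[0.6,0,-0.75],0],[0.25,[0.95,0,-0.75],0],[0.25,[1.0,0,-0.75],0]]';python3 -m pendant '[[0.25,[0.4,-0.1,0],0],[0.25,[0.8,-0.2,0],0],[0.25,[1,-0.29,0],-0.009],[0.25,[1,-0.29,0],-0.009]]'; python3 -m pendant '[[0.25,[0.4,-0.1,0],0],[0.25,[0.8,-0.2,0],0],[0.25,[1,-0.29,0],0],[0.25,[1,-0.29,0],0]]'; python3 -m pendant '[[0.25,[0.36,0,0],0],[0.25,[0.36,0,0],0],[0.25,[0.36,0,0],0]]'
```

```text
time: 5.45
tool_pos: [0.4843, -0.1472, 0.097]
tool_rot: [0.001, 0.746, 0.666, 0.001]
contact_force: [-0.1, -0.3, -0.7]
gripper_width: 0.249
grasp_force: 0.0
time: 5.85
tool_pos: [0.4611, -0.0246, 0.0943]
tool_rot: [-0.001, 0.736, 0.677, -0.001]
contact_force: [0.5, -1.0, -0.2]
gripper_width: 0.254
grasp_force: 0.0
time: 6.25
tool_pos: [0.438, 0.0967, 0.0949]
tool_rot: [-0.001, 0.737, 0.676, -0.001]
contact_force: [-0.0, -1.1, 0.5]
gripper_width: 0.242
grasp_force: 0.0
time: 6.55
tool_pos: [0.4432, 0.1373, 0.0954]
tool_rot: [0.0, 0.738, 0.675, -0.001]
contact_force: [-0.9, -0.4, 0.6]
gripper_width: 0.249
grasp_force: 0.0
```

```bash
python3 -m pendant '[[0.25,[0,0.04,0.3],0],[0.25,[0,0.04,0.6],0],[0.25,[0,0.04,0.74],0],[0.25,[0,0.04,0.74],0],[0.25,[0,0.04,0.74],0]]'; python3 -m pendant '[[0.25,[-0.08,0,0],0],[0.25,[-0.14,0,0],0],[0.25,[-0.2,0,0],0],[0.25,[-0.26,0,0],0],[0.25,[-0.32,0,0],0],[0.25,[-0.39,0,0],0],[0.25,[-0.47,0,0],0],[0.25,[-0.55,0,0],0],[0.25,[-0.63,0,0],0],[0.25,[-0.69,0,0],0]]'
python3 - <<'E'
from h import *
f=grab('scene'); v=cv2.resize(f['img'][170:350,60:300],None,fx=3,fy=3); cv2.imwrite('pics/scene3.png',v[:,:,::-1])
E
```

```text
time: 7.05
tool_pos: [0.4481, 0.1364, 0.0071]
tool_rot: [0.0, 0.739, 0.674, -0.0]
contact_force: [0.1, -0.2, -0.4]
gripper_width: 0.249
grasp_force: 0.0
time: 8.05
tool_pos: [0.4403, 0.0541, 0.0069]
tool_rot: [0.0, 0.738, 0.675, -0.0]
contact_force: [-0.6, -0.2, 0.2]
gripper_width: 0.249
grasp_force: 0.1
```

View pics/scene3.png

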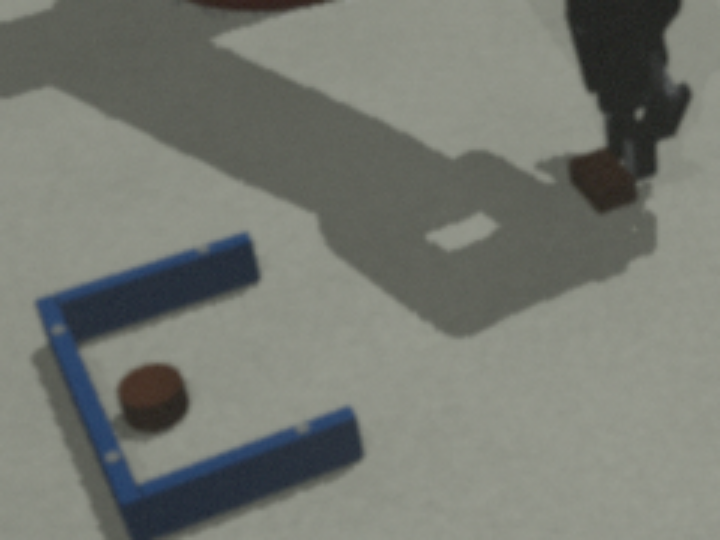

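The disc sits well inside the pen (crop (153,397)). The long block is squared up against the fingers at crop (603,180). Measuring it.

```bash
cat >> h.py <<'E'
def loc(near,rad=.06):
    for n in('side','scene'):
        q=grab(n); hsv=cv2.cvtColor(q['img'],cv2.COLOR_RGB2HSV); m=((hsv[:,:,2]<95)&((hsv[:,:,0]<15)|(hsv[:,:,0]>165))&(hsv[:,:,1]>50)).astype(np.uint8)
        k,l,st,c=cv2.connectedComponentsWithStats(m)
        for i in range(1,k):
            p=ray(q,[c[i]],.012)[0,:2]
            if st[i][4]>50 and np.hypot(*(p-near))<rad:
                ys,xs=np.nonzero(l==i); w=ray(q,np.c_[xs,ys],.012); print(n,st[i],p.round(3),'x',w[:,0].min().round(3),w[:,0].max().round(3),'y',w[:,1].min().round(3),w[:,1].max().round(3))
E
python3 - <<'E'
from h import *
loc([.435,.02]); print(ray(grab('scene'),[(261,230)],.011))
E
```

```text
side [401 258  11  14  95] [0.444 0.022] x 0.435 0.453 y 0.007 0.038
[[0.4460295  0.02803935 0.011     ]]
```

```bash
for i in 1; do python3 -m pendant '[[0.25,[-0.08,0.003,0],0],[0.25,[-0.17,0.005,0],0],[0.25,[-0.26,0.008,0],0],[0.25,[-0.35,0.01,0],0],[0.25,[-0.44,0.013,0],0],[0.25,[-0.53,0.016,0],0],[0.25,[-0.62,0.019,0],0],[0.25,[-0.71,0.022,0],0],[0.25,[-0.78,0.024,0],0],[0.25,[-0.82,0.024,0],0]]'; done; python3 -m pendant '[[0.25,[-0.08,0.003,0],0],[0.25,[-0.17,0.005,0],0],[0.25,[-0.26,0.008,0],0],[0.25,[-0.35,0.01,0],0],[0.25,[-0.44,0.013,0],0],[0.25,[-0.53,0.016,0],0],[0.25,[-0.62,0.019,0],0],[0.25,[-0.71,0.022,0],0],[0.25,[-0.78,0.024,0],0],[0.25,[-0.82,0.024,0],0]]'
python3 - <<'E'
from h import *
loc([.43,-.14]); f=grab('scene'); v=cv2.resize(f['img'][230:360,60:270],None,fx=3,fy=3); cv2.imwrite('pics/scene4.png',v[:,:,::-1])
E
```

```text
time: 9.25
tool_pos: [0.4345, -0.0441, 0.007]
tool_rot: [0.0, 0.738, 0.674, 0.0]
contact_force: [0.4, 1.2, -0.3]
gripper_width: 0.246
grasp_force: 0.2
time: 10.25
tool_pos: [0.4285, -0.1424, 0.0069]
tool_rot: [-0.0, 0.738, 0.674, 0.0]
contact_force: [0.5, 0.5, 0.5]
gripper_width: 0.245
grasp_force: 0.2
side [436 196   9   9  51] [ 0.43  -0.176] x 0.422 0.439 y -0.191 -0.159
scene [159 253  20  18 145] [ 0.428 -0.167] x 0.403 0.456 y -0.184 -0.153
```

View pics/scene4.png

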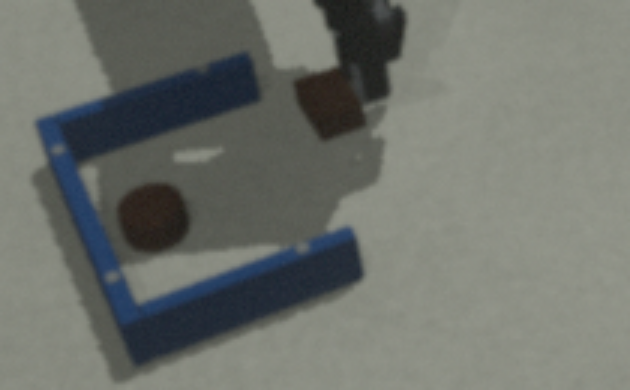

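The long block (crop (330,103)) is clear of the near wall's end (260,100) and lined up with its lane, so I'll push it in, then back off toward the square.

```bash
python3 -m pendant '[[0.25,[-0.08,0.003,0],0],[0.25,[-0.17,0.005,0],0],[0.25,[-0.26,0.008,0],0],[0.25,[-0.35,0.01,0],0],[0.25,[-0.44,0.013,0],0],[0.25,[-0.53,0.016,0],0],[0.25,[-0.62,0.019,0],0],[0.25,[-0.71,0.022,0],0],[0.25,[-0.78,0.024,0],0],[0.25,[-0.82,0.024,0],0]]'; python3 -m pendant '[[0.25,[0.1,0,0],0],[0.25,[0.25,0,-0.1],0],[0.25,[0.4,0,-0.45],0],[0.25,[0.6,0.1,-0.75],0],[0.25,[0.9,0.3,-0.75],0],[0.25,[0.95,0.5,-0.75],0],[0.25,[0.95,0.5,-0.75],0]]'
python3 - <<'E'
from h import *
loc([.45,-.28],.08); loc([.619,.062],.04)
E
```

```text
time: 11.4
tool_pos: [0.4226, -0.2407, 0.007]
tool_rot: [0.0, 0.738, 0.675, 0.0]
contact_force: [0.5, 1.0, 0.3]
gripper_width: 0.253
grasp_force: 0.2
time: 12.1
tool_pos: [0.4946, -0.1296, 0.0977]
tool_rot: [0.001, 0.737, 0.676, 0.001]
contact_force: [-1.4, 0.8, 0.8]
gripper_width: 0.245
grasp_force: 0.0
side [428 156  16   9  89] [ 0.467 -0.315] x 0.45 0.483 y -0.33 -0.298
side [440 166  23  13  97] [ 0.427 -0.278] x 0.406 0.448 y -0.297 -0.263
scene [100 272  30  41 425] [ 0.445 -0.284] x 0.397 0.49 y -0.316 -0.252
side [283 241  24  17 349] [0.622 0.054] x 0.598 0.645 y 0.03 0.078
scene [316 257  23  16 228] [0.612 0.069] x 0.588 0.636 y 0.044 0.091
```

```bash
python3 -m pendant '[[0.25,[0.35,0.17,0],0],[0.25,[0.7,0.34,0],0],[0.25,[1,0.5,0],0],[0.25,[1,0.5,0],0]]'; python3 -m pendant '[[0.25,[0.35,0.17,0],0],[0.25,[0.7,0.34,0],0],[0.25,[1,0.51,0],0],[0.25,[1,0.51,0],0]]'; python3 -m pendant '[[0.25,[0.16,0,0],0.04],[0.25,[0.16,0,0],0.082],[0.25,[0.16,0,0],0.082],[0.25,[0.16,0,0],0.082]]'
```

```text
time: 12.7
tool_pos: [0.564, -0.0147, 0.0969]
tool_rot: [-0.0, 0.737, 0.676, 0.001]
contact_force: [0.3, 0.0, 0.1]
gripper_width: 0.254
grasp_force: 0.0
time: 13.1
tool_pos: [0.6358, 0.0988, 0.0968]
tool_rot: [-0.0, 0.737, 0.676, 0.0]
contact_force: [-1.3, 0.5, -0.4]
gripper_width: 0.248
grasp_force: 0.0
time: 13.5
tool_pos: [0.6357, 0.1143, 0.0966]
tool_rot: [-0.0, 0.818, 0.575, -0.001]
contact_force: [-0.2, -0.3, 0.1]
gripper_width: 0.247
grasp_force: 0.0
```

```bash
python3 -m pendant '[[0.25,[0.02,0,0.3],0],[0.25,[0.02,0,0.6],0],[0.25,[0.02,0,0.75],0],[0.25,[0.02,0,0.75],0],[0.25,[0.02,0,0.75],0]]'; python3 -m pendant '[[0.25,[-0.08,0,0],0],[0.25,[-0.14,0,0],0],[0.25,[-0.2,0,0],0],[0.25,[-0.26,0,0],0],[0.25,[-0.32,0,0],0],[0.25,[-0.4,0,0],0],[0.25,[-0.48,0,0],0],[0.25,[-0.57,0,0],0],[0.25,[-0.66,0,0],0],[0.25,[-0.72,0,0],0]]'
python3 - <<'E'
from h import *
loc([.6,.015]); f=grab('scene'); v=cv2.resize(f['img'][180:360,180:400],None,fx=3,fy=3); cv2.imwrite('pics/scene5.png',v[:,:,::-1])
E
```

```text
time: 14.0
tool_pos: [0.6377, 0.1176, 0.0076]
tool_rot: [0.0, 0.819, 0.574, 0.0]
contact_force: [-0.3, -0.9, 1.0]
gripper_width: 0.253
grasp_force: 0.0
time: 15.0
tool_pos: [0.6075, 0.0357, 0.0069]
tool_rot: [-0.0, 0.819, 0.574, -0.0]
contact_force: [0.3, 1.3, 0.8]
gripper_width: 0.253
grasp_force: 0.5
scene [289 263  18  16 134] [0.591 0.016] x 0.571 0.616 y -0.003 0.031
```

View pics/scene5.png

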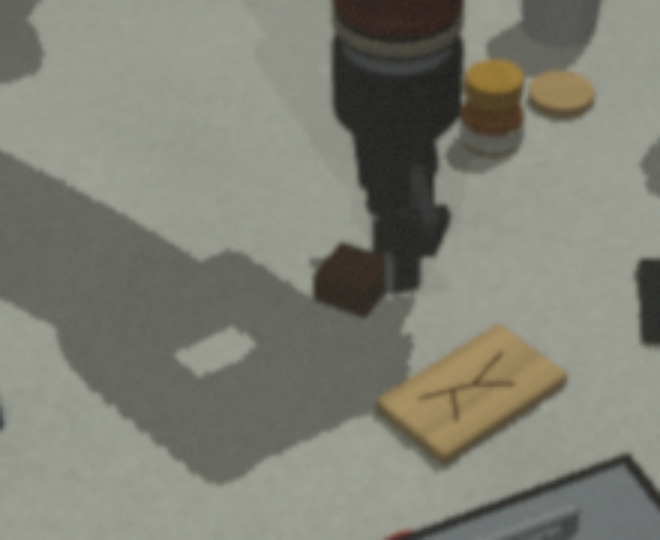

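The square is centred against the fingers (crop (350,280)) and clear of the plaque (470,395). Continuing.

```bash
python3 -m pendant '[[0.25,[-0.08,0,0],0],[0.25,[-0.17,0,0],0],[0.25,[-0.26,0,0],0],[0.25,[-0.35,0,0],0],[0.25,[-0.44,0,0],0],[0.25,[-0.53,0,0],0],[0.25,[-0.62,0,0],0],[0.25,[-0.71,0,0],0],[0.25,[-0.8,0,0],0],[0.25,[-0.85,0,0],0]]'; python3 -m pendant '[[0.25,[-0.08,0,0],0],[0.25,[-0.16,0,0],0],[0.25,[-0.24,0,0],0],[0.25,[-0.32,0,0],0],[0.25,[-0.4,0,0],0],[0.25,[-0.48,0,0],0],[0.25,[-0.54,0,0],0],[0.25,[-0.6,0,0],0],[0.25,[-0.65,0,0],0],[0.25,[-0.68,0,0],0]]'
python3 - <<'E'
from h import *
loc([.53,-.17],.05); f=grab('scene'); v=cv2.resize(f['img'][230:360,60:270],None,fx=3,fy=3); cv2.imwrite('pics/scene6.png',v[:,:,::-1])
E
```

```text
time: 16.15
tool_pos: [0.5728, -0.0602, 0.0069]
tool_rot: [0.0, 0.819, 0.574, -0.0]
contact_force: [0.3, -0.5, -0.6]
gripper_width: 0.251
grasp_force: 0.1
time: 17.15
tool_pos: [0.5452, -0.1364, 0.0069]
tool_rot: [-0.0, 0.819, 0.574, -0.0]
contact_force: [0.5, 1.4, -0.0]
gripper_width: 0.252
grasp_force: 0.1
scene [185 281  23  21 180] [ 0.528 -0.161] x 0.507 0.56 y -0.184 -0.141
```

View pics/scene6.png

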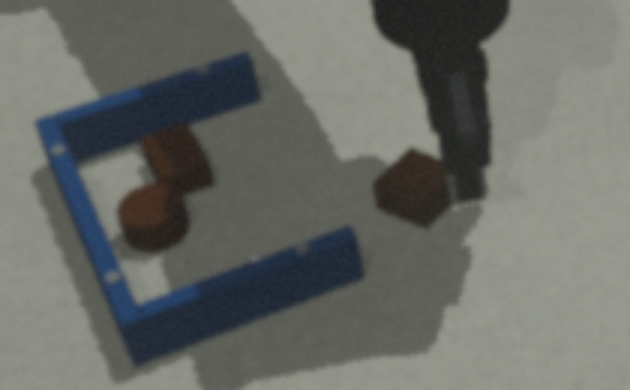

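The square (crop (412,188)) is heading clear between the wall end (352,235) and the other two, which lie inside. Last push.

```bash
python3 -m pendant '[[0.25,[-0.08,0,0],0],[0.25,[-0.17,0,0],0],[0.25,[-0.26,0,0],0],[0.25,[-0.35,0,0],0],[0.25,[-0.44,0,0],0],[0.25,[-0.53,0,0],0],[0.25,[-0.62,0,0],0],[0.25,[-0.71,0,0],0],[0.25,[-0.8,0,0],0],[0.25,[-0.87,0,0],0]]'; python3 -m pendant '[[0.25,[0,0,0],0],[0.25,[0.1,0,0],0],[0.25,[0.25,0,-0.1],0],[0.25,[0.4,0,-0.45],0],[0.25,[0.6,0,-0.75],0],[0.25,[0.9,0,-0.95],0],[0.25,[1,0,-1],0],[0.25,[1,0,-1],0]]'
python3 - <<'E'
from h import *
loc([.47,-.27],.1); f=grab('scene'); save(f,'pics/scene7.png')
g=np.load('scene0.npy',allow_pickle=True).item()
E
```

```text
time: 18.3
tool_pos: [0.5095, -0.235, 0.0069]
tool_rot: [0.0, 0.819, 0.574, -0.0]
contact_force: [0.3, -0.2, 0.6]
gripper_width: 0.254
grasp_force: 0.1
time: 19.1
tool_pos: [0.5518, -0.1193, 0.128]
tool_rot: [0.001, 0.818, 0.576, 0.001]
contact_force: [0.5, 0.5, -1.2]
gripper_width: 0.248
grasp_force: 0.0
side [428 156  17   9  88] [ 0.465 -0.317] x 0.449 0.482 y -0.332 -0.298
side [406 161  19  11 123] [ 0.501 -0.275] x 0.482 0.522 y -0.296 -0.254
scene [100 272  52  45 838] [ 0.465 -0.275] x 0.397 0.529 y -0.317 -0.239
```

View pics/scene7.png

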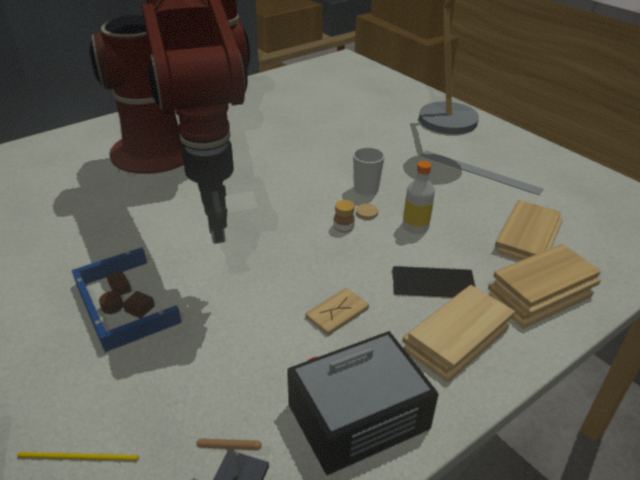

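All three offcuts lie inside the pen, at (118,283), (110,302) and (139,303). The rearmost edge is about 25 mm inside the open side. Jar, tag, cup, glue, plaque and phone are where they were, and the arm is clear.

```bash
python3 -c "
from plant import manip
print(manip.job_done())"
```

```text
the job is handed in; nothing more can be done
None
```

All three offcuts were swept flat into the pen and lie fully inside it; the last picture shows nothing else moved, and I handed the job in at about 19 s of robot time.

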